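Put the specimen jars away and secure the drawer

ROBOT

A 6-joint arm with a two-finger parallel gripper is mounted at the origin on the work surface. World frame = base frame: x ahead of the robot, y to its left, z up, the work surface at z = 0. Lengths are in m, angles in rad, forces in N, time in s.
With the tool pointing down it reaches from about 0.35 to 0.85 m from the base axis. Payload 8.1 kg.
Tool frame: the origin (TCP) lies on the centre line of the jaws, within the pads' length; the fingertips stand robot.tips_ahead ahead of it and the grasp point (between the pads) lies 6 mm ahead of it (robot.tips_ahead is the distance from the TCP to the fingertips, in m); z points along the fingers, y is the line along which they close (so a half turn about z gives the same grasp; the last joint's range is limited). The gripper opens to 93 mm and grips with 3 to 60 N. Pads are 15 mm wide; open, the fingers measure 128 mm over their backs; the gripper's body (75 mm by 188 mm) begins 65 mm behind the grasp point.
Start: joints at [-1.302, 0.13, 1.488, -0, 1.523, -0.085], TCP at [0.208, -0.563, 0.244] pointing down, gripper open.
Joint ranges: [-2.96, 2.96], [-0.89, 2.26], [0.02, 2.5], [-1.34, 4.48], [0, 2.73], [-2.66, 2.66]. Speed limits (rad/s): [2.39, 2.39, 2.79, 3.14, 3.14, 3.14].

INTERFACE

Orientations are given as a rotation vector (axis times angle).
In Python, from plant import robot gives the robot as it stands.
- The arm moves only by the tool apply_moves, never from a script. Its arguments are lists of equal length, an entry for each row: "delta_pos": the shift along the tool's x, y, z in cm, a list of three; "twist": the turn about the tool's z in rad. A call has 1 to 8 rows; each row shifts and turns the commanded pose from where the row before left it, along the tool's axes as they then stand; what a row does not reach is not made up. A row lasts 1/8 s, in which the tool goes at most 62.5 mm and 10.7 degrees, less where a joint would pass 70% of its speed; a pose out of reach is approached as far as the arm can. A call with a gripper value outside its range is refused whole. "gripper" is the finger opening in cm, from 0 to 9.3, set as the call begins (left out, the last holds). The fingers move at their own pace and stop on an object; "squeeze" is the grip in N (left out, the last holds). Time passes only in rows, so rows that do not move let the fingers close. It gives the time, the measured TCP pose, the force, the opening and the grip force at its end, in the units of the state.
- robot.read_state(): the state, without advancing time (a new reading comes with each control period).
- robot.read_camera(name): name is "scene" or "top"; returns a dict with "frame" (400x640x3 uint8, red, green, blue), "vertical_fov" (degrees; the focal length in pixels is half the picture's height over the tangent of half this angle, whatever the lens; pixels are square), "cx", "cy" (the principal point, pixels), "R" (3x3) and "t" (3): a world point X has camera coordinates R X + t. Camera axes: x right, y down, z forward; pixel columns grow to the right and rows downward; lengths in m; the calibration is good to about 2 mm. A picture is of the moment at which its call begins. There is no depth.
- robot.close_job(): hands the job in; it is judged then, once.
The state is a dict: "t": time; "q": joint angles; "dq": joint speeds; "joint_torque": joint torques, N m; "tool_pos": TCP position; "orientation": TCP orientation; "force": force on the tool from outside, world axes, zero at the start; "wrist_torque": the same for the moment, N m; "opening": finger opening in m; "gripper_force": force on a finger pad.
Only numpy, scipy, OpenCV 4.12 (cv2) and the standard library are available. Lean on these libraries where they do the work, as an engineer would, in place of code of your own. Each camera call takes 0.05 s, during which the arm holds its last target. There are 200 camera calls.

TASK

The canister crowds the catch of the specimen drawer: first lift it by its handle off the round stand on the chest and set it down gently and upright, wholly on the cork mat beside. Then stand every specimen jar from the bench upright on the floor of the open drawer, slide the drawer fully home, and turn the swing catch until its arm points straight out over the drawer front. Leave the pen pot, the mouse and the bottle where they are.

Things in the scene. Friction and masses are not known exactly. Their poses are not given: they have to be found in the camera images.
- chest: low white laminate drawer chest fixed on the bench, 200 deep (its x) x 300 wide (its y) x 75 mm high, one drawer. Origin: centre of its underside, on the bench; its own -x axis points out of the front (roughly to the robot), z up. On its top, 5 mm behind the centre, is fixed a black rubber round stand, 104 mm across and 12 mm high
- drawer (a joint): opening of the drawer in m along the chest's -x: 0 = fully home, 0.14 = the stop; it starts 0.115 to 0.135 open. It slides level, needs about 2 to 3 N and stays where it is left; it has no handle, only a printed dark finger slot: push the front panel
- drawer_face (a point): middle of the outer face of the drawer's wooden front panel, 40 mm above the bench; moves with the drawer, axes as the chest. The panel is flat, 300 wide, 66 high (4 to 70 mm above the bench) and 15 mm thick; when shut its outer face lies 15 mm ahead of the chest body
- drawer_spot (a point): point on the drawer's inner floor (12 mm above the bench), 50 mm behind the front panel's inner face, midway across; moves with the drawer, axes as the chest. The inside spans y -132 to +132 and x -50 to +114 mm of it; walls 6 mm thick, tops 49 mm above the bench. The rear part, under the chest's top, is covered (underside 65 mm above the bench)
- catch (a joint): swing catch on the front edge of the chest's top, turning about a vertical pin: 0 = closed (arm straight out along the chest's -x, down-turned nose over the drawer front), grows clockwise seen from above; at 1.57 the arm lies along the front edge towards the chest's +y. Starts 1.2 to 1.65; limits -0.02, 1.75. Stays where left; 0.06 N m to turn (3 N at the tab)
- catch_pivot (a point): the catch's pin, on the chest's top surface (75 mm above the bench), 25 mm behind the chest body's front edge, midway across; axes as the chest
- catch_tab (a point): centre of the catch's upright black thumb tab, 22 mm out from the pin along the arm and 20 mm above the chest's top; the tab is 32 long along the arm, 10 thick, 22 mm high (top 106 mm above the bench). Its own -x axis points along the arm away from the pin. The steel arm under it is 16 mm wide, 9 mm high over the chest's top, its tip 52 mm from the pin
- canister: closed steel canister, 84 mm across (lid 88 mm), 85 mm high with lid, with a fixed black arch handle over it, 0.3 to 0.6 kg. Origin: centre of its underside; z up. It starts on the round stand on the chest, 87 mm above the bench
- canister_handle (a point): middle of the level handle bar, 135 mm above the canister's underside; the bar runs along the canister's y, 78 mm long, square, 12 mm thick and 12 mm high, with 44 mm of free space under it down to the lid and legs 10 mm thick at y = +-34 mm. Pinch it from above across the canister's x
- mat: thin round cork mat fixed on the bench to the right, 144 mm across, 5 mm thick. Origin: centre of its underside
- pen_pot: bystander: blue pen pot, 74 mm across, 95 mm high, pens to 150 mm, on the right. Origin: centre of its underside
- mouse: bystander: black computer mouse, 100 x 58 x 30 mm, on a blue pad 3 mm thick. Origin: centre of its underside
- wash_bottle: bystander: squat white plastic bottle with a narrow neck and grey cap, 60 mm across, 85 mm high, left of the jars. Origin: centre of its underside
- jar0: squat specimen jar, clear with a white lid, a cylinder 38 mm across and 40 mm high, about 60 g, standing on the bench to the left of the chest (3 to 5 of the six such jars are there; None at the start if absent). Origin: centre of its underside; z up
- jar1: squat specimen jar, clear with a white lid, a cylinder 38 mm across and 40 mm high, about 60 g, standing on the bench to the left of the chest (3 to 5 of the six such jars are there; None at the start if absent). Origin: centre of its underside; z up
- jar2: squat specimen jar, clear with a white lid, a cylinder 38 mm across and 40 mm high, about 60 g, standing on the bench to the left of the chest (3 to 5 of the six such jars are there; None at the start if absent). Origin: centre of its underside; z up
- jar3: squat specimen jar, clear with a white lid, a cylinder 38 mm across and 40 mm high, about 60 g, standing on the bench to the left of the chest (3 to 5 of the six such jars are there; None at the start if absent). Origin: centre of its underside; z up
- jar4: squat specimen jar, clear with a white lid, a cylinder 38 mm across and 40 mm high, about 60 g, standing on the bench to the left of the chest (3 to 5 of the six such jars are there; None at the start if absent). Origin: centre of its underside; z up
- jar5: squat specimen jar, clear with a white lid, a cylinder 38 mm across and 40 mm high, about 60 g, standing on the bench to the left of the chest (3 to 5 of the six such jars are there; None at the start if absent). Origin: centre of its underside; z up
There are look-alikes about, which are no part of the job. What is shaped like the jar4 but blue or turquoise is not meant.

How it is judged:
By the outcome, as a careful person would: the job done as asked, in the order asked, and still so for the second after the job is handed in, with the robot touching nothing.
Of jar0, jar1, jar2, jar3, jar4, jar5 only 3 to 5 are there at a start; the rules pass over those that are not, and their reading is None.
At some moment in a run one of jar0, jar1, jar2, jar3, jar4, jar5 may be knocked a few centimetres aside while the robot is not near it.
It also fails if it takes over 210 s, if anything falls off the work surface, if the arm or the gripper's body presses on something with over 40 N, if the wrist force passes 120 N, or if a joint passes its speed limit or range.

## Working session

There is one attempt and no reset: what is moved stays moved. The work goes in short steps, Python scripts to look and compute and a tool call to move; the robot and the scene stay as the last step left them, time stands still between calls to the robot, and variables do not carry over. Pictures are saved under pics/ and viewed, at most 14 in all, crops included, and the job is handed in when it is done.

Besides the shell and the picture viewer there is one more tool, called after "Request:" as name(argument=value, ...), one argument or row to a line, values as JSON. apply_moves: Moves the arm, as the interface text tells. Its arguments: {"type":"object","properties":{"delta_pos":{"type":"array"},"twist":{"type":"array"},"gripper":{"type":"number"},"squeeze":{"type":"number"}},"required":["delta_pos","twist"]}

```bash
mkdir -p pics; ls; cat > h.py <<'E'
import numpy as np, cv2
from plant import robot
def snap(name,fn):
    c=robot.read_camera(name); cv2.imwrite(f'pics/{fn}.png',c['frame'][:,:,::-1])
    np.savez(f'pics/{fn}.npz',**{k:v for k,v in c.items()})
    return c
def load(fn): return dict(np.load(f'pics/{fn}.npz'))
def ray(c,u,v):
    f=200/np.tan(np.radians(float(c['vertical_fov']))/2)
    d=np.array([(u-c['cx'])/f,(v-c['cy'])/f,1.]); R=c['R'];o=-R.T@c['t']
    return o,R.T@d
def onz(c,u,v,z):
    o,d=ray(c,u,v); return o+d*(z-o[2])/d[2]
def proj(c,X):
    f=200/np.tan(np.radians(float(c['vertical_fov']))/2)
    p=c['R']@np.array(X)+c['t']; return f*p[0]/p[2]+c['cx'],f*p[1]/p[2]+c['cy']
def tri(c1,p1,c2,p2):
    o1,d1=ray(c1,*p1);o2,d2=ray(c2,*p2)
    A=np.stack([d1,-d2],1);s=np.linalg.lstsq(A,o2-o1,rcond=None)[0]
    a=o1+d1*s[0];b=o2+d2*s[1];return (a+b)/2,np.linalg.norm(a-b)
def crop(fn,x0,y0,x1,y1,k,out):
    im=cv2.imread(f'pics/{fn}.png')[y0:y1,x0:x1]
    cv2.imwrite(f'pics/{out}.png',cv2.resize(im,None,fx=k,fy=k,interpolation=cv2.INTER_CUBIC))
E
python3 - <<'E'
from h import *
for n in('scene','top'):
    c=snap(n,n+'0');print(n,c['vertical_fov'],c['cx'],c['cy'],(-c['R'].T@c['t']).round(3),c['R'].round(2).tolist())
print(robot.read_state(),robot.tips_ahead)
a=cv2.imread('pics/scene0.png')
E
```

```text
pics
scene 55.49021581600939 324.00593074144575 199.8858837339886 [ 1.033 -0.51   0.862] [[0.69, 0.72, -0.01], [0.48, -0.48, -0.74], [-0.53, 0.51, -0.68]]
top 53.636441397211 320.2476453713159 198.20936405750416 [0.304 0.004 1.351] [[-0.03, -1.0, -0.01], [-0.99, 0.03, -0.13], [0.13, 0.0, -0.99]]
{'t': 0.1, 'q': array([-1.30238690e+00,  1.31083123e-01,  1.48919171e+00,  8.19477808e-06,
        1.52300277e+00, -8.53730611e-02]), 'dq': array([-0.00106075, -0.00214133, -0.00133752, -0.00022234, -0.00050018,
       -0.00085534]), 'joint_torque': array([ 2.08920988e-03, -5.61337531e+01, -4.93097806e+01,  7.69923138e-02,
        2.89803219e-02, -4.36520111e-05]), 'tool_pos': array([ 0.20777942, -0.56235975,  0.24268211]), 'orientation': array([-3.09091731e+00, -5.52530631e-01,  2.28958812e-04]), 'force': array([-0.18357679,  0.48892004,  0.33914333]), 'wrist_torque': array([ 0.00102499, -0.01651479, -0.01996649]), 'gripper_force': 0.0, 'opening': 0.09299940701513058} 0.025
```

View pics/top0.png

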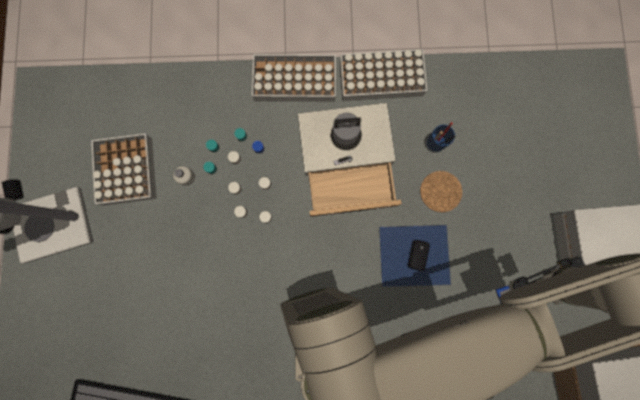

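View pics/scene0.png

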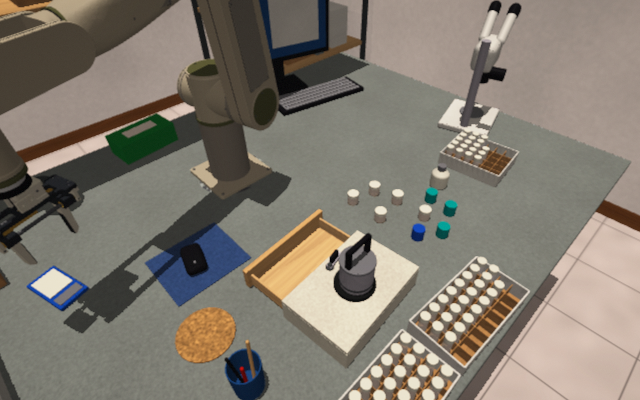

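The top view shows five white jars near (234,157), (234,187), (264,183), (240,211) and (265,216). Beside them are the turquoise and blue look-alikes. The canister is at (346,130), the mat at (441,191), the catch at (343,160) and the open drawer front along (310,213)-(400,203). I'll enlarge both views next.

```bash
python3 - <<'E'
from h import *
crop('top0',290,90,470,230,4.4,'top0a')
crop('scene0',230,170,430,320,4,'scene0a')
crop('top0',190,140,290,230,6,'top0b')
E
```

```text
(no output)
```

View pics/top0a.png

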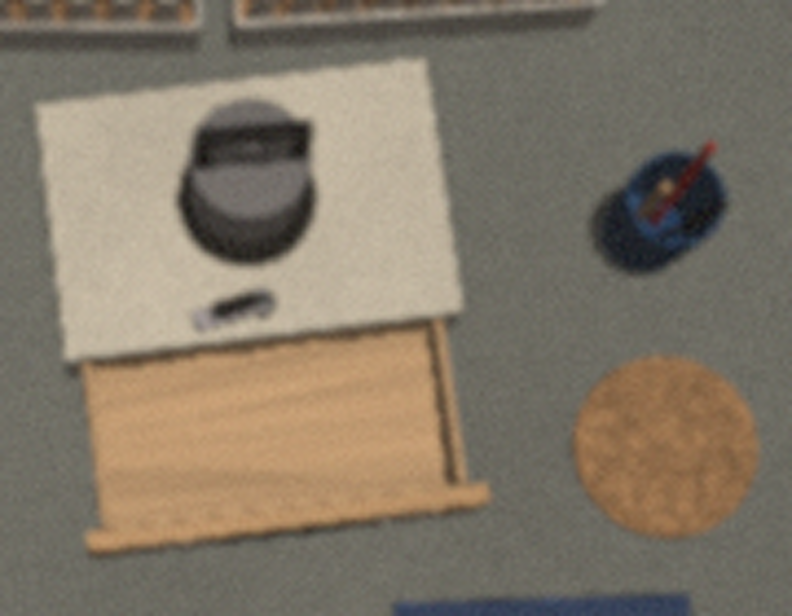

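View pics/scene0a.png

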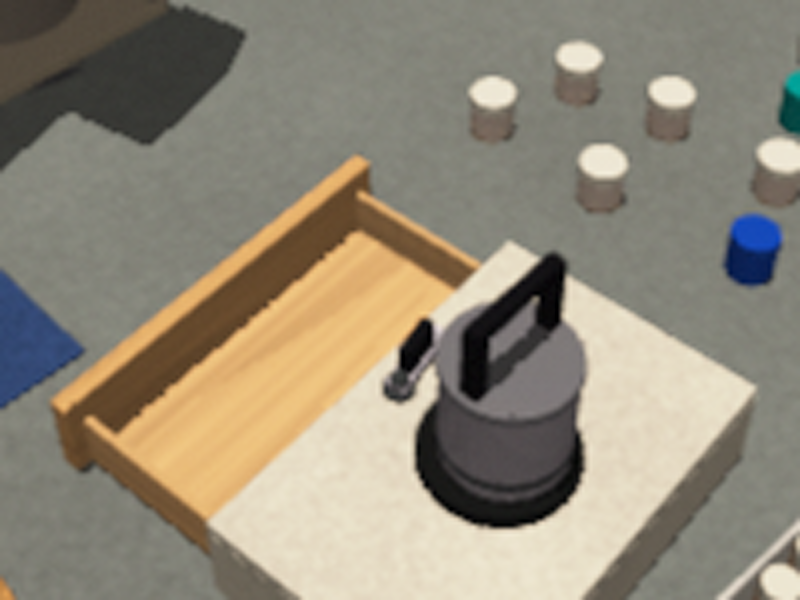

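The handle bar runs about (195,132)-(312,127) in the top crop and from (476,340) to (556,262) in the scene crop. The catch pin is at top crop (265,303), with its arm lying along the front edge to the left. The drawer is empty.

```bash
cat >> h.py <<'E'
def jars(fn,box,thr=150):
    im=cv2.imread(f'pics/{fn}.png').astype(int);x0,y0,x1,y1=box
    s=im[y0:y1,x0:x1];m=((s.min(2)>thr)).astype(np.uint8)
    n,l,st,ce=cv2.connectedComponentsWithStats(m)
    return [(ce[i][0]+x0,ce[i][1]+y0,st[i][4]) for i in range(1,n) if st[i][4]>8]
E
python3 - <<'E'
from h import *
T=load('top0');S=load('scene0')
a=lambda x,y:((x+.5)/4.4-.5+290,(y+.5)/4.4-.5+90)
b=lambda x,y:((x+.5)/4-.5+230,(y+.5)/4-.5+170)
P={'FL':((66,362),(510,240)),'FR':((462,310),(208,520)),'BL':((37,104),(755,388)),'barL':((195,130),(558,260)),'barR':((312,127),(476,335)),
'pin':((265,301),(399,385)),'lidtabL':((215,310),(428,322)),'pL':((87,535),(360,158)),'pR':((489,488),(62,402)),}
for k,(p,q) in P.items():
    X,e=tri(T,a(*p),S,b(*q));print(k,X.round(4),round(e,4))
for k,p in {'FL':(66,362),'FR':(462,310),'BL':(37,104),'BR':(425,58)}.items(): print(k,onz(T,*a(*p),.075).round(4))
print('mat top',onz(T,*a(667,446),.005).round(4))
im=cv2.imread('pics/scene0.png').astype(int);m=((im[:,:,2]-im[:,:,0]>50)).astype(np.uint8);m[:300]=0;m[:,:165]=0;m[:,240:]=0
n,l,st,ce=cv2.connectedComponentsWithStats(m);i=1+st[1:,4].argmax();print('mat scene',ce[i],st[i],onz(S,*ce[i],.005).round(4))
J=jars('top0',(222,145,290,225));print(np.round(J,1).tolist());
print(np.round(jars('scene0',(335,175,440,225)),1).tolist())
for j in J:
    X=onz(T,j[0],j[1],.04);print(X.round(4),np.round(proj(S,X),1))
E
```

```text
FL [0.5633 0.0587 0.0727] 0.0033
FR [ 0.5926 -0.2387  0.0759] 0.002
BL [0.7623 0.0746 0.0749] 0.0
barL [ 0.6853 -0.0406  0.2255] 0.0041
barR [ 0.6877 -0.116   0.2253] 0.0039
pin [ 0.6034 -0.091   0.0809] 0.0036
lidtabL [ 0.5924 -0.053   0.102 ] 0.0023
pL [0.4307 0.0435 0.073 ] 0.0039
pR [ 0.4586 -0.2507  0.0747] 0.004
FL [0.5618 0.0573 0.075 ]
FR [ 0.5922 -0.2397  0.075 ]
BL [0.7623 0.0746 0.075 ]
BR [ 0.7893 -0.2222  0.075 ]
mat top [ 0.4948 -0.4069  0.005 ]
mat scene [204.86075949 334.62063675] [ 175  307   61   56 2607] [ 0.4991 -0.4075  0.005 ]
[[232.8, 156.1, 72.0], [263.8, 182.2, 75.0], [233.4, 186.9, 78.0], [239.5, 211.2, 81.0], [264.6, 216.4, 82.0]]
[[437.0, 175.8, 14.0], [374.4, 183.6, 72.0], [352.8, 192.5, 75.0], [397.5, 192.5, 75.0], [425.1, 208.3, 86.0], [380.4, 209.9, 86.0]]
[0.6309 0.3012 0.04  ] [424.9 208. ]
[0.5376 0.197  0.04  ] [380.1 209.6]
[0.5248 0.2991 0.04  ] [397.3 192.3]
[0.4423 0.279  0.04  ] [373.9 183.5]
[0.4223 0.1955 0.04  ] [352.4 192.3]
```

View pics/top0b.png

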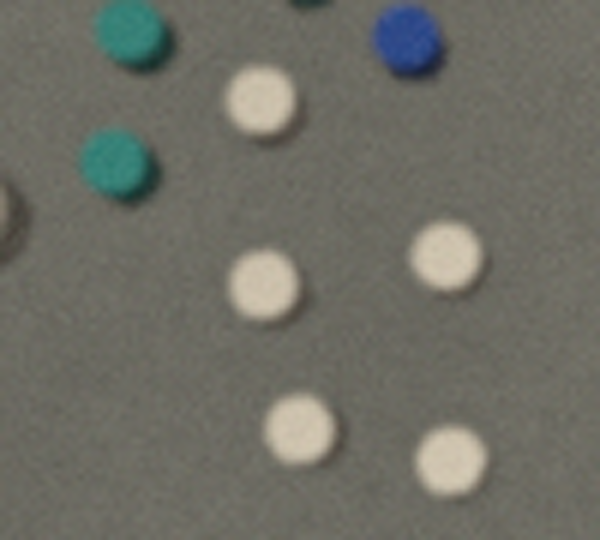

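```bash
cat >> h.py <<'E'
from scipy.spatial.transform import Rotation as Ro
def pose():
    s=robot.read_state();M=Ro.from_rotvec(s['orientation']).as_matrix()
    return s,np.array(s['tool_pos']),np.arctan2(M[1,0],M[0,0]),M[2,2]
def plan(p,th,way,vmax=.055,start=None):
    """way: list of (xyz,theta); prints rows in the tool frame (tool z down)"""
    for q,t2 in way:
        q=np.array(q);L=np.linalg.norm(q-p);dth=(t2-th+np.pi)%(2*np.pi)-np.pi
        n=max(1,int(np.ceil(L/vmax)),int(np.ceil(abs(dth)/.18)));rows=[];tw=[]
        for i in range(n):
            d=(q-p)/n;a=th+dth*i/n
            rows.append([round(100*(d[0]*np.cos(a)+d[1]*np.sin(a)),2),round(100*(d[0]*np.sin(a)-d[1]*np.cos(a)),2),round(-100*d[2],2)])
            tw.append(round(-dth/n,3))
        print(n,rows,tw);p,th=q,t2
E
python3 - <<'E'
from h import *
T=load('top0');a=lambda x,y:((x+.5)/4.4-.5+290,(y+.5)/4.4-.5+90)
for k,p in {'inL':(103,528),'inR':(470,487),'outL':(90,552),'outR':(489,501)}.items(): print(k,onz(T,*a(*p),.07).round(4))
s,p,th,zz=pose();print(p,th,zz)
plan(p,th,[((.23,-.56,.33),.36),((.66,-.08,.30),1.62),((.686,-.078,.30),1.62),((.686,-.078,.228),1.62)])
E
```

```text
inL [0.437  0.0332 0.07  ]
inR [ 0.4594 -0.2394  0.07  ]
outL [0.4195 0.0433 0.07  ]
outR [ 0.4485 -0.2528  0.07  ]
[ 0.20777942 -0.56235975  0.24268211] 0.35378196551247754 -0.9999985804379391
2 [[np.float64(1.08), np.float64(0.27), np.float64(-4.37)], [np.float64(1.08), np.float64(0.28), np.float64(-4.37)]] [np.float64(-0.003), np.float64(-0.003)]
12 [[np.float64(4.76), np.float64(-2.48), np.float64(0.25)], [np.float64(5.0), np.float64(-1.97), np.float64(0.25)], [np.float64(5.18), np.float64(-1.43), np.float64(0.25)], [np.float64(5.3), np.float64(-0.88), np.float64(0.25)], [np.float64(5.36), np.float64(-0.32), np.float64(0.25)], [np.float64(5.36), np.float64(0.24), np.float64(0.25)], [np.float64(5.31), np.float64(0.8), np.float64(0.25)], [np.float64(5.2), np.float64(1.35), np.float64(0.25)], [np.float64(5.03), np.float64(1.89), np.float64(0.25)], [np.float64(4.8), np.float64(2.41), np.float64(0.25)], [np.float64(4.52), np.float64(2.9), np.float64(0.25)], [np.float64(4.19), np.float64(3.35), np.float64(0.25)]] [-0.105, -0.105, -0.105, -0.105, -0.105, -0.105, -0.105, -0.105, -0.105, -0.105, -0.105, -0.105]
1 [[np.float64(0.07), np.float64(2.61), np.float64(-0.0)]] [-0.0]
2 [[np.float64(0.0), np.float64(0.0), np.float64(3.6)], [np.float64(0.0), np.float64(0.0), np.float64(3.6)]] [-0.0, -0.0]
```

Request:
apply_moves(
  delta_pos=[
    [1,0.3,-4.4],
    [1,0.3,-4.4],
    [4.8,-2.5,0.2],
    [5,-2,0.2],
    [5.2,-1.4,0.2],
    [5.3,-0.9,0.2],
    [5.4,-0.3,0.2],
    [5.4,0.2,0.2],
  ],
  twist=[0,0,-0.105,-0.105,-0.105,-0.105,-0.105,-0.105],
  gripper=9.3,
)

```text
t: 1.1
tool_pos: [0.4469, -0.3201, 0.3192]
orientation: [-2.766, -1.488, 0.0]
force: [-0.1, -0.6, 0.1]
opening: 0.0931
gripper_force: 0.0
```

Request:
apply_moves(
  delta_pos=[
    [5.3,0.8,0.2],
    [5.2,1.35,0.2],
    [5,1.9,0.2],
    [4.8,2.4,0.2],
    [4.5,2.9,0.2],
    [4.2,3.3,0.2],
    [0.1,2.6,0],
    [0,0,0],
  ],
  twist=[-0.105,-0.105,-0.105,-0.105,-0.105,-0.105,0,0],
)

```text
t: 2.1
tool_pos: [0.6884, -0.0803, 0.3056]
orientation: [-2.17, -2.269, 0.002]
force: [0.1, -0.1, -0.2]
opening: 0.0927
gripper_force: 0.0
```

```bash
python3 - <<'E'
from h import *
s,p,th,zz=pose();print(p,th,zz,s['q'])
c=snap('scene','scene1');snap('top','top1')
crop('scene1',290,150,430,300,4,'scene1a')
plan(p,th,[((.686,-.078,.228),1.62)],.035)
E
```

```text
[ 0.68835225 -0.08033322  0.30564408] 1.6153091245882814 -0.9999968538589474 [-1.90108479e-01  3.75048251e-01  1.09107747e+00 -3.17942421e-05
  1.67797518e+00 -2.34625314e-01]
3 [[np.float64(0.08), np.float64(-0.07), np.float64(2.59)], [np.float64(0.08), np.float64(-0.07), np.float64(2.59)], [np.float64(0.08), np.float64(-0.07), np.float64(2.59)]] [np.float64(-0.002), np.float64(-0.002), np.float64(-0.002)]
```

View pics/scene1a.png

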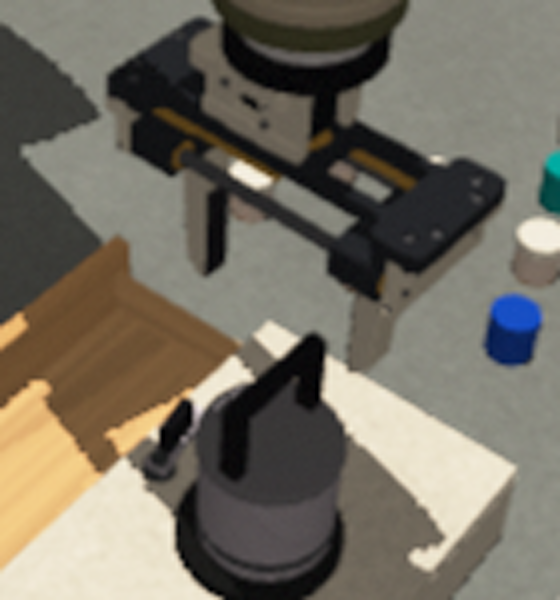

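The open jaws stand on either side of the handle, closing across the bar, as wanted. I'll descend and grip.

Request:
apply_moves(
  delta_pos=[
    [0.1,-0.1,2.6],
    [0.1,-0.1,2.6],
    [0.1,-0.1,2.5],
    [0,0,0],
  ],
  twist=[0,0,0,0],
)

```text
t: 2.7
tool_pos: [0.6824, -0.079, 0.2283]
orientation: [-2.172, -2.264, 0.004]
force: [-0.2, 0.1, 0.2]
opening: 0.093
gripper_force: 0.0
```

Request:
apply_moves(
  delta_pos=[
    [0,0,0],
    [0,0,0],
    [0,0,0],
    [0,0,0],
    [0,0,0],
    [0,0,0],
    [0,0,0],
    [0,0,0],
  ],
  twist=[0,0,0,0,0,0,0,0],
  gripper=0.6,
  squeeze=30,
)

```text
t: 3.7
tool_pos: [0.6847, -0.0784, 0.2306]
orientation: [-2.173, -2.269, 0.0]
force: [-0.8, -0.0, -0.8]
opening: 0.0175
gripper_force: 0.0
```

Request:
apply_moves(
  delta_pos=[
    [0,0,0],
    [0,0,0],
    [0,0,0],
    [0,0,0],
  ],
  twist=[0,0,0,0],
)

```text
t: 4.2
tool_pos: [0.6846, -0.0784, 0.2306]
orientation: [-2.173, -2.269, 0.0]
force: [-0.3, 0.5, -0.2]
opening: 0.0119
gripper_force: 30.0
```

Request:
apply_moves(
  delta_pos=[
    [0,0,-0.5],
    [0,0,-1],
    [0,0,-2],
    [0,0,-2],
    [0,0,-1],
    [0,0,0],
  ],
  twist=[0,0,0,0,0,0],
)

```text
t: 4.95
tool_pos: [0.6853, -0.0786, 0.2976]
orientation: [2.172, 2.267, 0.003]
force: [-0.2, -0.8, -3.7]
opening: 0.0114
gripper_force: 30.0
```

```bash
python3 - <<'E'
from h import *
s,p,th,zz=pose();print(p,th,zz)
snap('scene','scene2');snap('top','top2')
a=cv2.imread('pics/scene2.png')[150:310,270:450];b=cv2.imread('pics/top2.png')[90:250,270:450]
cv2.imwrite('pics/m2.png',cv2.resize(np.hstack([a,b]),None,fx=2.2,fy=2.2,interpolation=2))
plan(p,th,[((.497,-.407,p[2]-.005),th)],.04)
E
```

```text
[ 0.68534054 -0.07855704  0.29755339] 1.6137849338305266 -0.9999957759835275
10 [[np.float64(-3.2), np.float64(-2.02), np.float64(0.05)], [np.float64(-3.2), np.float64(-2.02), np.float64(0.05)], [np.float64(-3.2), np.float64(-2.02), np.float64(0.05)], [np.float64(-3.2), np.float64(-2.02), np.float64(0.05)], [np.float64(-3.2), np.float64(-2.02), np.float64(0.05)], [np.float64(-3.2), np.float64(-2.02), np.float64(0.05)], [np.float64(-3.2), np.float64(-2.02), np.float64(0.05)], [np.float64(-3.2), np.float64(-2.02), np.float64(0.05)], [np.float64(-3.2), np.float64(-2.02), np.float64(0.05)], [np.float64(-3.2), np.float64(-2.02), np.float64(0.05)]] [np.float64(-0.0), np.float64(-0.0), np.float64(-0.0), np.float64(-0.0), np.float64(-0.0), np.float64(-0.0), np.float64(-0.0), np.float64(-0.0), np.float64(-0.0), np.float64(-0.0)]
```

View pics/m2.png

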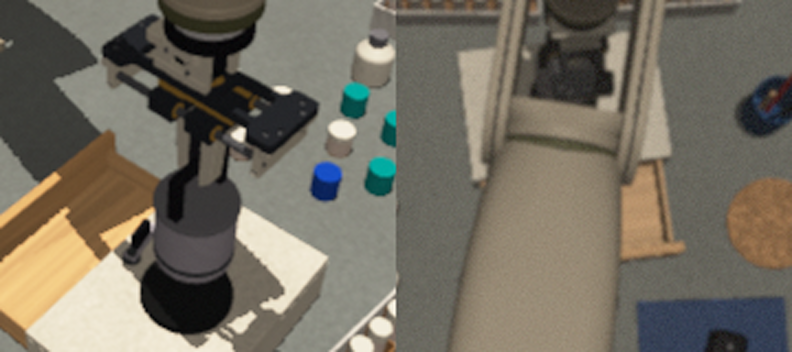

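The canister is lifted clear of the stand, upright in the jaws. I'll carry it to the mat.

Request:
apply_moves(
  delta_pos=[
    [-1.2,-0.8,0],
    [-2.2,-1.4,0],
    [-3.2,-2,0],
    [-3.9,-2.5,0],
    [-3.9,-2.5,0],
    [-3.9,-2.5,0],
    [-3.9,-2.5,0],
    [-3.9,-2.5,0],
  ],
  twist=[0,0,0,0,0,0,0,0],
)

```text
t: 6.05
tool_pos: [0.5264, -0.3489, 0.2955]
orientation: [-2.175, -2.267, 0.001]
force: [0.6, 0.7, -3.9]
opening: 0.0118
gripper_force: 30.0
```

Request:
apply_moves(
  delta_pos=[
    [-3,-1.8,0],
    [-1.9,-1.2,0],
    [-0.9,-0.5,0],
    [0,0,0],
    [0,0,0],
  ],
  twist=[0,0,0,0,0],
)

```text
t: 6.68
tool_pos: [0.4972, -0.4048, 0.2956]
orientation: [-2.172, -2.27, -0.001]
force: [-0.9, 0.3, -4.2]
opening: 0.0116
gripper_force: 30.0
```

```bash
python3 - <<'E'
from h import *
s,p,th,zz=pose();print(p,th,zz)
plan(p,th,[((.497,-.407,.155),th)],.04)
E
```

```text
[ 0.49724598 -0.40480588  0.29558619] 1.6150862220483 -0.9999998548681672
4 [[np.float64(-0.05), np.float64(-0.01), np.float64(3.51)], [np.float64(-0.05), np.float64(-0.01), np.float64(3.51)], [np.float64(-0.05), np.float64(-0.01), np.float64(3.51)], [np.float64(-0.05), np.float64(-0.01), np.float64(3.51)]] [np.float64(-0.0), np.float64(-0.0), np.float64(-0.0), np.float64(-0.0)]
```

Request:
apply_moves(
  delta_pos=[
    [0,0,2],
    [0,0,3.5],
    [0,0,3.5],
    [0,0,3],
    [0,0,1.5],
    [0,0,0.5],
    [0,0,0],
  ],
  twist=[0,0,0,0,0,0,0],
)

```text
t: 7.55
tool_pos: [0.497, -0.4059, 0.1563]
orientation: [2.172, 2.268, 0.0]
force: [0.1, -0.3, -4.5]
opening: 0.0117
gripper_force: 30.0
```

Request:
apply_moves(
  delta_pos=[
    [0,0,0.1],
    [0,0,0.1],
    [0,0,0.1],
    [0,0,0.1],
    [0,0,0.1],
    [0,0,0],
  ],
  twist=[0,0,0,0,0,0],
)

```text
t: 8.3
tool_pos: [0.4964, -0.4058, 0.1504]
orientation: [-2.173, -2.268, -0.0]
force: [0.1, -0.0, -4.0]
opening: 0.0119
gripper_force: 30.0
```

Request:
apply_moves(
  delta_pos=[
    [0,0,0.1],
    [0,0,0],
    [0,0,0.1],
    [0,0,0],
  ],
  twist=[0,0,0,0],
)

```text
t: 8.8
tool_pos: [0.4965, -0.4058, 0.1486]
orientation: [-2.173, -2.269, 0.0]
force: [0.1, -0.0, -3.7]
opening: 0.0119
gripper_force: 30.0
```

Request:
apply_moves(
  delta_pos=[
    [0,0,0.1],
    [0,0,0],
    [0,0,0],
  ],
  twist=[0,0,0],
)

```text
t: 9.18
tool_pos: [0.4968, -0.4061, 0.1486]
orientation: [2.173, 2.268, -0.0]
force: [-3.4, 1.9, 4.9]
opening: 0.0119
gripper_force: 30.0
```

Request:
apply_moves(
  delta_pos=[
    [0,0,0.1],
    [0,0,0],
    [0,0,0],
  ],
  twist=[0,0,0],
)

```text
t: 9.55
tool_pos: [0.4971, -0.4064, 0.1486]
orientation: [2.172, 2.267, -0.0]
force: [-4.9, 2.4, 11.3]
opening: 0.0114
gripper_force: 30.0
```

Contact is made, so I'll ease off, release and rise.

Request:
apply_moves(
  delta_pos=[
    [0,0,-0.1],
    [0,0,0],
    [0,0,0],
    [0,0,0],
    [0,0,0],
    [0,0,0],
    [0,0,0],
  ],
  twist=[0,0,0,0,0,0,0],
  gripper=6,
)

```text
t: 10.42
tool_pos: [0.4966, -0.4058, 0.1476]
orientation: [-2.173, -2.269, -0.0]
force: [-0.2, 0.1, 0.1]
opening: 0.0596
gripper_force: 0.0
```

Request:
apply_moves(
  delta_pos=[
    [0,0,-1.5],
    [0,0,-4],
    [0,0,-5],
    [0,0,-4],
  ],
  twist=[0,0,0,0],
)

```text
t: 10.92
tool_pos: [0.4968, -0.4061, 0.2965]
orientation: [2.171, 2.267, 0.0]
force: [-0.2, -0.2, 0.2]
opening: 0.0598
gripper_force: 0.0
```

```bash
python3 - <<'E'
from h import *
s,p,th,zz=pose();print(p,th,zz,s['opening'])
snap('scene','scene3');snap('top','top3')
print(np.round(jars('top3',(215,140,290,230)),1).tolist())
print(np.round(jars('scene3',(335,175,440,225)),1).tolist())
a=cv2.imread('pics/scene3.png')[150:400,150:450];b=cv2.imread('pics/top3.png')[80:330,190:490]
cv2.imwrite('pics/m3.png',cv2.resize(np.hstack([a,b]),None,fx=1.33,fy=1.33,interpolation=2))
# order of jars, nearest first
E
```

```text
[ 0.49683599 -0.40608455  0.29647849] 1.6138497744957 -0.9999955992261016 0.05983521733839627
[[232.9, 156.1, 71.0], [263.8, 182.2, 74.0], [233.4, 187.0, 75.0], [239.4, 211.0, 76.0], [264.6, 216.4, 79.0]]
[[437.0, 175.8, 14.0], [374.3, 183.6, 77.0], [352.8, 192.5, 77.0], [397.6, 192.4, 78.0], [425.1, 208.2, 89.0], [380.5, 209.9, 88.0]]
```

View pics/m3.png

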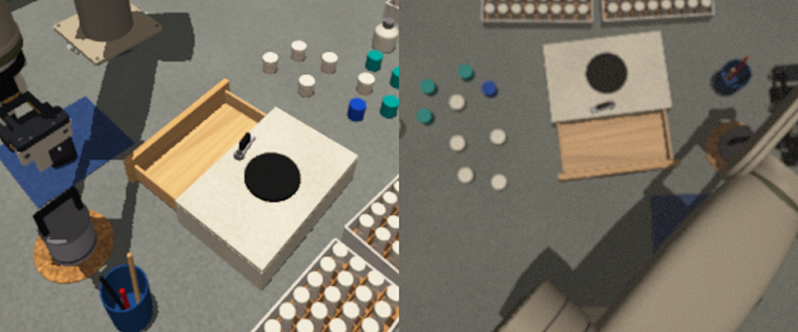

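The canister stands upright and wholly on the mat, around (68,235) in the left panel. The stand is empty and all five jars are unmoved. Next I'll plan the jars.

```bash
cat >> h.py <<'E'
TH=1.663
C0=np.array([.498,-.0984]);CY=np.array([-.0937,.9956])
def slot(y): return C0+CY*y
def D(p,q,th=TH):
    d=np.array(q)-p;return [round(float(x),2) for x in (100*(d[0]*np.cos(th)+d[1]*np.sin(th)),100*(d[0]*np.sin(th)-d[1]*np.cos(th)),-100*d[2])]
def legs(way):
    s,p,th,zz=pose();print('now',p.round(4),'twist',round(th-TH,3),'open',s['opening'].round(4))
    for q in way:
        print(q,D(p,q),'rows>=',int(np.ceil(np.linalg.norm(np.array(q)-p)/.055)));p=np.array(q)
E
python3 - <<'E'
from h import *
legs([(.44,.15,.2),(.4223,.1955,.14),(.4223,.1955,.04)])
print([slot(y).round(4) for y in (-.104,-.052,0,.052,.104)])
E
```

```text
Traceback (most recent call last):
  File "h.py", line 49, in legs
    s,p,th,zz=pose();print('now',p.round(4),'twist',round(th-TH,3),'open',s['opening'].round(4))
                                                                          ^^^^^^^^^^^^^^^^^^
AttributeError: 'float' object has no attribute 'round'
```

```bash
sed -i "s/s\['opening'\].round(4)/round(s['opening'],4)/" h.py
python3 - <<'E'
from h import *
legs([(.44,.15,.2),(.4223,.1955,.14),(.4223,.1955,.04)])
print([slot(y).round(4) for y in (-.104,-.052,0,.052,.104)])
E
```

```text
now [ 0.4984 -0.4075  0.3011] twist -0.049 open 0.0602
(0.44, 0.15, 0.2) [56.05, -0.68, 10.11] rows>= 11
(0.4223, 0.1955, 0.14) [4.69, -1.34, 6.0] rows>= 2
(0.4223, 0.1955, 0.04) [0.0, 0.0, 10.0] rows>= 2
[array([ 0.5077, -0.2019]), array([ 0.5029, -0.1502]), array([ 0.498 , -0.0984]), array([ 0.4931, -0.0466]), array([0.4883, 0.0051])]
```

Request:
apply_moves(
  delta_pos=[
    [0,0,0],
    [5.5,0,0],
    [5.5,0,0],
    [5.5,0,0],
    [5.5,0,1],
    [5.5,0,1],
    [5.5,-0.1,1.5],
    [5.5,-0.2,1.5],
  ],
  twist=[-0.049,0,0,0,0,0,0,0],
  gripper=5.5,
)

```text
t: 12.02
tool_pos: [0.4577, -0.0211, 0.2427]
orientation: [2.117, 2.32, 0.001]
force: [0.8, 1.2, -0.3]
opening: 0.0552
gripper_force: 0.0
```

Request:
apply_moves(
  delta_pos=[
    [5.5,-0.2,1.5],
    [5.5,-0.2,1.5],
    [5.5,-0.2,1.5],
    [3.5,-0.6,3],
    [2.2,-0.5,3],
    [0,0,0],
    [0,0,0],
  ],
  twist=[0,0,0,0,0,0,0],
)

```text
t: 12.9
tool_pos: [0.4215, 0.1964, 0.1387]
orientation: [2.116, 2.321, 0.001]
force: [0.7, -0.3, 0.8]
opening: 0.055
gripper_force: 0.0
```

```bash
python3 - <<'E'
from h import *
legs([(.4223,.1955,.14),(.4223,.1955,.04)])
E
```

```text
now [0.4215 0.1964 0.1387] twist -0.0 open 0.055
(0.4223, 0.1955, 0.14) [-0.1, 0.07, -0.13] rows>= 1
(0.4223, 0.1955, 0.04) [0.0, 0.0, 10.0] rows>= 2
```

Request:
apply_moves(
  delta_pos=[
    [-0.1,0.1,3],
    [0,0,4],
    [0,0,2.3],
    [0,0,0.6],
    [0,0,0],
    [0,0,0],
  ],
  twist=[0,0,0,0,0,0],
)

```text
t: 13.65
tool_pos: [0.4234, 0.1961, 0.0404]
orientation: [2.116, 2.32, 0.004]
force: [0.4, 0.5, 0.0]
opening: 0.0551
gripper_force: 0.0
```

Request:
apply_moves(
  delta_pos=[
    [0,0,0],
    [0,0,0],
    [0,0,0],
    [0,0,0],
    [0,0,0],
    [0,0,0],
  ],
  twist=[0,0,0,0,0,0],
  gripper=3,
  squeeze=12,
)

```text
t: 14.4
tool_pos: [0.4224, 0.196, 0.0392]
orientation: [2.117, 2.321, 0.001]
force: [-0.2, -0.0, 4.8]
opening: 0.0379
gripper_force: 12.0
```

Request:
apply_moves(
  delta_pos=[
    [0,0,-1],
    [0,0,-3],
    [0,0,-4],
    [0,0,-3],
    [0,0,-1],
    [0,0,0],
  ],
  twist=[0,0,0,0,0,0],
)

```text
t: 15.15
tool_pos: [0.4221, 0.1959, 0.1587]
orientation: [2.117, 2.321, 0.001]
force: [0.3, -0.7, -1.1]
opening: 0.038
gripper_force: 12.0
```

```bash
python3 - <<'E'
from h import *
q=slot(-.104)
legs([(*q,.16),(*q,.054)])
snap('scene','s4');a=cv2.imread('pics/s4.png')[130:330,230:450];cv2.imwrite('pics/s4a.png',cv2.resize(a,None,fx=2.7,fy=2.7,interpolation=2))
E
```

```text
now [0.4221 0.1959 0.1587] twist -0.0 open 0.038
(np.float64(0.5077448), np.float64(-0.2019424), 0.16) [-40.4, 4.86, -0.13] rows>= 8
(np.float64(0.5077448), np.float64(-0.2019424), 0.054) [0.0, 0.0, 10.6] rows>= 2
```

View pics/s4a.png

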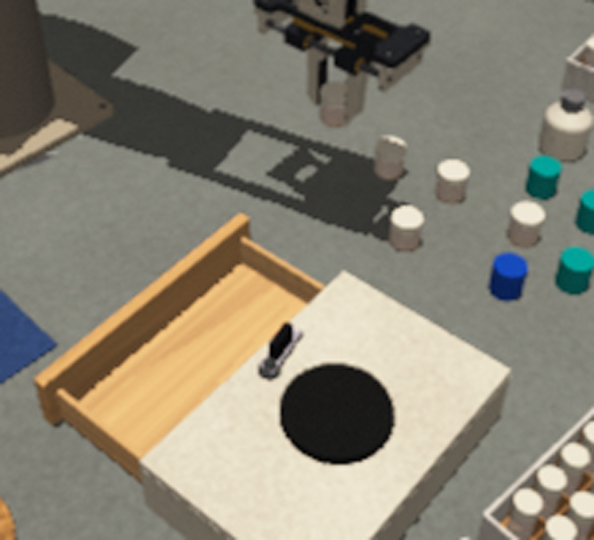

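The first jar is held upright. I'll take it to the drawer's right-hand slot.

Request:
apply_moves(
  delta_pos=[
    [-4,0.5,0],
    [-5.2,0.6,0],
    [-5.4,0.6,0],
    [-5.4,0.7,0],
    [-5.4,0.7,0],
    [-5.4,0.7,0],
    [-5.2,0.6,0],
    [-4.4,0.5,0],
  ],
  twist=[0,0,0,0,0,0,0,0],
)

```text
t: 16.2
tool_pos: [0.5069, -0.2035, 0.1563]
orientation: [-2.116, -2.318, 0.001]
force: [0.8, -0.2, -1.1]
opening: 0.038
gripper_force: 12.0
```

Request:
apply_moves(
  delta_pos=[
    [0,0,0],
    [0,0,2],
    [0,0,4],
    [0,0,3],
    [0,0,1.3],
    [0,0,0.2],
    [0,0,0],
  ],
  twist=[0,0,0,0,0,0,0],
)

```text
t: 17.08
tool_pos: [0.5085, -0.2018, 0.0545]
orientation: [2.115, 2.321, 0.001]
force: [0.4, -0.4, -0.8]
opening: 0.0379
gripper_force: 12.0
```

```bash
python3 - <<'E'
from h import *
q=slot(-.104)
legs([(*q,.051)])
snap('scene','s5');snap('top','t5')
a=cv2.imread('pics/s5.png')[190:340,200:400];b=cv2.imread('pics/t5.png')[120:270,260:460];cv2.imwrite('pics/s5a.png',cv2.resize(np.hstack([a,b]),None,fx=2,fy=2,interpolation=2))
E
```

```text
now [ 0.5085 -0.2018  0.0545] twist 0.0 open 0.0379
(np.float64(0.5077448), np.float64(-0.2019424), 0.051) [-0.0, -0.08, 0.35] rows>= 1
```

View pics/s5a.png

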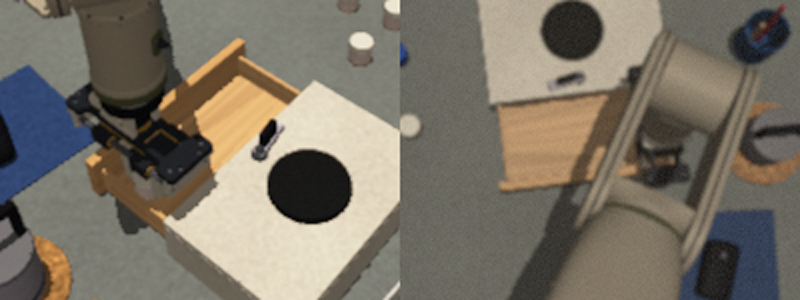

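The gripper sits inside the drawer by its right wall, clear of the catch. I'll lower, release and go to jar 2.

Request:
apply_moves(
  delta_pos=[
    [0,0,0.1],
    [0,0,0.1],
    [0,0,0.1],
    [0,0,0],
    [0,0,0],
  ],
  twist=[0,0,0,0,0],
)

```text
t: 17.8
tool_pos: [0.508, -0.2021, 0.0509]
orientation: [2.117, 2.321, 0.0]
force: [-0.8, -0.5, 2.7]
opening: 0.0379
gripper_force: 12.0
```

Request:
apply_moves(
  delta_pos=[
    [0,0,0],
    [0,0,0],
    [0,0,0],
    [0,0,0],
  ],
  twist=[0,0,0,0],
  gripper=4.8,
)

```text
t: 18.3
tool_pos: [0.5078, -0.2019, 0.0505]
orientation: [-2.117, -2.321, 0.0]
force: [-0.5, -0.1, 0.5]
opening: 0.048
gripper_force: 0.0
```

Request:
apply_moves(
  delta_pos=[
    [0,0,-1],
    [0,0,-3],
    [0,0,-4],
    [0,0,-3.5],
    [0,0,0],
  ],
  twist=[0,0,0,0,0],
)

```text
t: 18.92
tool_pos: [0.5102, -0.2031, 0.1704]
orientation: [2.112, 2.316, 0.003]
force: [-0.6, 0.5, -0.9]
opening: 0.0482
gripper_force: 0.0
```

```bash
cat >> h.py <<'E'
JS=[(.6309,.3012),(.5376,.197),(.5248,.2991),(.4423,.279)]
def check():
    for n,b in (('top',(200,130,295,235)),('scene',(330,165,445,235))):
        snap(n,'chk');c=load('chk')
        print(n,[tuple(onz(c,u,v,.04)[:2].round(4).tolist()) for u,v,a in jars('chk',b) if a>50])
E
python3 - <<'E'
from h import *
q=(.5376,.197);legs([(*q,.14),(*q,.04)]);check()
E
```

```text
now [ 0.5102 -0.2031  0.1704] twist -0.0 open 0.0482
(0.5376, 0.197, 0.14) [39.58, 6.41, 3.04] rows>= 8
(0.5376, 0.197, 0.04) [0.0, 0.0, 10.0] rows>= 2
top [(0.6308, 0.3006), (0.5382, 0.1966), (0.524, 0.2997), (0.4428, 0.2795)]
scene [(0.5637, 0.4762), (0.4441, 0.2797), (0.5259, 0.299), (0.6321, 0.3006), (0.5393, 0.1966)]
```

Request:
apply_moves(
  delta_pos=[
    [4,0.6,0],
    [5.2,0.8,0],
    [5.4,0.9,0],
    [5.4,0.9,0],
    [5.4,0.9,0],
    [5.3,0.9,0.5],
    [5,0.8,1],
    [3.9,0.6,1.5],
  ],
  twist=[0,0,0,0,0,0,0,0],
  gripper=5.5,
)

```text
t: 20.02
tool_pos: [0.5344, 0.2002, 0.1341]
orientation: [-2.115, -2.322, 0.002]
force: [1.3, 0.1, -0.7]
opening: 0.0548
gripper_force: 0.0
```

Request:
apply_moves(
  delta_pos=[
    [0,0,0],
    [0,0,0],
    [0,0,3],
    [0,0,4],
    [0,0,2.2],
    [0,0,0.8],
    [0,0,0],
    [0,0,0],
  ],
  twist=[0,0,0,0,0,0,0,0],
)

```text
t: 21.02
tool_pos: [0.5364, 0.1982, 0.0372]
orientation: [2.117, 2.32, 0.003]
force: [0.5, -0.1, 0.2]
opening: 0.0553
gripper_force: 0.0
```

```bash
python3 - <<'E'
from h import *
legs([(.538,.197,.04)])
E
```

```text
now [0.5364 0.1982 0.0372] twist -0.001 open 0.0553
(0.538, 0.197, 0.04) [-0.13, 0.15, -0.28] rows>= 1
```

Request:
apply_moves(
  delta_pos=[
    [-0.1,0.1,-0.2],
    [0,0,0],
  ],
  twist=[0,0],
)

```text
t: 21.28
tool_pos: [0.5371, 0.1975, 0.0387]
orientation: [2.116, 2.321, 0.002]
force: [-0.4, 0.3, 0.3]
opening: 0.0546
gripper_force: 0.0
```

Request:
apply_moves(
  delta_pos=[
    [0,0,0],
    [0,0,0],
    [0,0,0],
    [0,0,0],
    [0,0,0],
    [0,0,0],
  ],
  twist=[0,0,0,0,0,0],
  gripper=3,
  squeeze=12,
)

```text
t: 22.02
tool_pos: [0.5364, 0.1974, 0.0377]
orientation: [-2.117, -2.321, -0.0]
force: [1.0, 0.6, 0.6]
opening: 0.0376
gripper_force: 12.0
```

Request:
apply_moves(
  delta_pos=[
    [0,0,-1],
    [0,0,-3],
    [0,0,-4],
    [0,0,-3],
    [0,0,-1],
    [0,0,0],
  ],
  twist=[0,0,0,0,0,0],
)

```text
t: 22.78
tool_pos: [0.5365, 0.1974, 0.158]
orientation: [2.117, 2.321, 0.001]
force: [-0.4, -0.1, -1.4]
opening: 0.0376
gripper_force: 12.0
```

```bash
python3 - <<'E'
from h import *
q=slot(-.052)
legs([(*q,.16),(*q,.054)])
E
```

```text
now [0.5365 0.1974 0.158 ] twist -0.0 open 0.0376
(np.float64(0.5028724), np.float64(-0.1501712), 0.16) [-34.3, -6.55, -0.2] rows>= 7
(np.float64(0.5028724), np.float64(-0.1501712), 0.054) [0.0, 0.0, 10.6] rows>= 2
```

Request:
apply_moves(
  delta_pos=[
    [-3.5,-0.7,0],
    [-5,-1,0],
    [-5.4,-1,0],
    [-5.4,-1,0],
    [-5.4,-1,0],
    [-5.2,-1,0],
    [-4.4,-0.85,0],
    [0,0,0],
  ],
  twist=[0,0,0,0,0,0,0,0],
)

```text
t: 23.78
tool_pos: [0.501, -0.1526, 0.1556]
orientation: [-2.12, -2.315, 0.003]
force: [-0.4, 0.4, -1.9]
opening: 0.0377
gripper_force: 12.0
```

Request:
apply_moves(
  delta_pos=[
    [0,0,2],
    [0,0,4],
    [0,0,3],
    [0,0,1.2],
    [0,0,0.2],
    [0,0,0],
  ],
  twist=[0,0,0,0,0,0],
)

```text
t: 24.52
tool_pos: [0.5034, -0.1502, 0.0546]
orientation: [2.116, 2.321, 0.001]
force: [-0.1, -0.6, -0.9]
opening: 0.038
gripper_force: 12.0
```

Request:
apply_moves(
  delta_pos=[
    [0,0,0.1],
    [0,0,0.1],
    [0,0,0.1],
    [0,0,0.1],
    [0,0,0],
  ],
  twist=[0,0,0,0,0],
)

```text
t: 25.15
tool_pos: [0.5026, -0.1502, 0.0497]
orientation: [2.117, 2.321, 0.0]
force: [-0.2, 0.2, -0.9]
opening: 0.038
gripper_force: 12.0
```

Request:
apply_moves(
  delta_pos=[
    [0,0,0.1],
    [0,0,0],
  ],
  twist=[0,0],
)

```text
t: 25.4
tool_pos: [0.5033, -0.1502, 0.0496]
orientation: [2.116, 2.32, 0.001]
force: [-1.8, 1.9, 7.4]
opening: 0.0377
gripper_force: 12.0
```

Request:
apply_moves(
  delta_pos=[
    [0,0,0],
    [0,0,0],
    [0,0,0],
    [0,0,0],
  ],
  twist=[0,0,0,0],
  gripper=4.8,
)

```text
t: 25.9
tool_pos: [0.5025, -0.1502, 0.0485]
orientation: [-2.117, -2.321, 0.0]
force: [-0.1, -1.0, -0.2]
opening: 0.0481
gripper_force: 0.0
```

Request:
apply_moves(
  delta_pos=[
    [0,0,-1],
    [0,0,-3],
    [0,0,-4],
    [0,0,-3.5],
    [0,0,0],
  ],
  twist=[0,0,0,0,0],
)

```text
t: 26.52
tool_pos: [0.505, -0.1512, 0.1682]
orientation: [2.112, 2.316, 0.004]
force: [0.8, -0.2, 0.1]
opening: 0.0479
gripper_force: 0.0
```

```bash
python3 - <<'E'
from h import *
check();q=(.4425,.2793);legs([(*q,.14),(*q,.04)])
E
```

```text
top [(0.6312, 0.3006), (0.5246, 0.2993), (0.4428, 0.2792)]
scene [(0.5635, 0.4763), (0.4441, 0.2797), (0.5259, 0.299), (0.6321, 0.3006)]
now [ 0.5028 -0.1503  0.1642] twist -0.0 open 0.048
(0.4425, 0.2793, 0.14) [43.33, -2.05, 2.42] rows>= 8
(0.4425, 0.2793, 0.04) [0.0, 0.0, 10.0] rows>= 2
```

Request:
apply_moves(
  delta_pos=[
    [4.5,-0.2,0],
    [5.6,-0.3,0],
    [5.7,-0.3,0],
    [5.7,-0.3,0],
    [5.7,-0.3,0],
    [5.7,-0.3,0.5],
    [5.6,-0.2,1],
    [4.8,-0.15,0.9],
  ],
  twist=[0,0,0,0,0,0,0,0],
  gripper=5.5,
)

```text
t: 27.62
tool_pos: [0.4408, 0.2807, 0.1378]
orientation: [-2.115, -2.321, 0.004]
force: [1.3, 0.6, 0.6]
opening: 0.055
gripper_force: 0.0
```

Request:
apply_moves(
  delta_pos=[
    [0,0,0],
    [0,0,0],
    [0,0,3],
    [0,0,4],
    [0,0,2.2],
    [0,0,0.7],
    [0,0,0],
    [0,0,0],
  ],
  twist=[0,0,0,0,0,0,0,0],
)

```text
t: 28.62
tool_pos: [0.4435, 0.2792, 0.0421]
orientation: [2.117, 2.32, 0.003]
force: [-0.4, -0.1, -0.5]
opening: 0.0549
gripper_force: 0.0
```

```bash
python3 - <<'E'
from h import *
legs([(.4425,.2793,.04)])
E
```

```text
now [0.4435 0.2792 0.0421] twist -0.001 open 0.0549
(0.4425, 0.2793, 0.04) [0.02, -0.1, 0.21] rows>= 1
```

Request:
apply_moves(
  delta_pos=[
    [0,0,0],
    [0,0,0],
    [0,0,0],
    [0,0,0],
    [0,0,0],
    [0,0,0],
  ],
  twist=[0,0,0,0,0,0],
  gripper=3,
  squeeze=12,
)

```text
t: 29.38
tool_pos: [0.4428, 0.2793, 0.0412]
orientation: [2.117, 2.321, 0.001]
force: [-0.1, -1.3, 4.9]
opening: 0.0375
gripper_force: 12.0
```

Request:
apply_moves(
  delta_pos=[
    [0,0,-1],
    [0,0,-3],
    [0,0,-4],
    [0,0,-3],
    [0,0,-1],
    [0,0,0],
  ],
  twist=[0,0,0,0,0,0],
)

```text
t: 30.12
tool_pos: [0.4425, 0.2792, 0.1607]
orientation: [2.117, 2.321, 0.001]
force: [-0.2, -0.3, -0.7]
opening: 0.0377
gripper_force: 12.0
```

```bash
python3 - <<'E'
from h import *
q=slot(0)
legs([(*q,.16),(*q,.058)])
E
```

```text
now [0.4425 0.2792 0.1607] twist -0.0 open 0.0377
(np.float64(0.498), np.float64(-0.0984), 0.16) [-38.11, 2.05, 0.07] rows>= 7
(np.float64(0.498), np.float64(-0.0984), 0.058) [0.0, 0.0, 10.2] rows>= 2
```

Request:
apply_moves(
  delta_pos=[
    [-4,0.2,0],
    [-5.6,0.3,0],
    [-5.8,0.3,0],
    [-5.8,0.3,0],
    [-5.8,0.3,0],
    [-5.8,0.2,0],
    [-5.3,0.2,0],
    [0,0,0],
  ],
  twist=[0,0,0,0,0,0,0,0],
)

```text
t: 31.12
tool_pos: [0.4942, -0.1017, 0.1586]
orientation: [-2.121, -2.314, 0.003]
force: [-0.3, 0.8, -0.9]
opening: 0.0376
gripper_force: 12.0
```

Request:
apply_moves(
  delta_pos=[
    [0,0,2],
    [0,0,4],
    [0,0,3],
    [0,0,1.2],
    [0,0,0.1],
    [0,0,0],
  ],
  twist=[0,0,0,0,0,0],
)

```text
t: 31.88
tool_pos: [0.4962, -0.0986, 0.0587]
orientation: [2.116, 2.321, 0.001]
force: [-0.0, 0.0, -0.3]
opening: 0.0379
gripper_force: 12.0
```

Request:
apply_moves(
  delta_pos=[
    [0,0,0.1],
    [0,0,0.1],
    [0,0,0.1],
    [0,0,0.1],
    [0,0,0],
  ],
  twist=[0,0,0,0,0],
)

```text
t: 32.5
tool_pos: [0.4952, -0.0986, 0.0535]
orientation: [-2.117, -2.321, 0.0]
force: [0.0, -0.1, -0.4]
opening: 0.0374
gripper_force: 12.0
```

Request:
apply_moves(
  delta_pos=[
    [0,0,0.1],
    [0,0,0],
  ],
  twist=[0,0],
)

```text
t: 32.75
tool_pos: [0.4958, -0.0987, 0.0532]
orientation: [2.117, 2.321, 0.001]
force: [-1.2, 0.4, 5.3]
opening: 0.0376
gripper_force: 12.0
```

Request:
apply_moves(
  delta_pos=[
    [0,0,0],
    [0,0,0],
    [0,0,0],
    [0,0,0],
  ],
  twist=[0,0,0,0],
  gripper=4.8,
)

```text
t: 33.25
tool_pos: [0.4953, -0.0986, 0.0525]
orientation: [-2.117, -2.321, 0.0]
force: [0.1, -0.6, -0.4]
opening: 0.048
gripper_force: 0.0
```

Request:
apply_moves(
  delta_pos=[
    [0,0,-1],
    [0,0,-3],
    [0,0,-4],
    [0,0,-3.5],
    [0,0,0],
  ],
  twist=[0,0,0,0,0],
)

```text
t: 33.88
tool_pos: [0.4978, -0.0994, 0.1721]
orientation: [2.112, 2.316, 0.005]
force: [0.0, 0.3, -0.4]
opening: 0.0481
gripper_force: 0.0
```

```bash
python3 - <<'E'
from h import *
check();q=(.5250,.2992);legs([(*q,.14),(*q,.041)])
E
```

```text
top [(0.6312, 0.3006), (0.5248, 0.2997)]
scene [(0.5637, 0.4762), (0.5259, 0.299), (0.6319, 0.3007)]
now [ 0.4956 -0.0987  0.1682] twist -0.0 open 0.0481
(0.525, 0.2992, 0.14) [39.35, 6.6, 2.82] rows>= 8
(0.525, 0.2992, 0.041) [0.0, 0.0, 9.9] rows>= 2
```

Request:
apply_moves(
  delta_pos=[
    [4,0.6,0],
    [5.2,0.9,0],
    [5.4,0.9,0],
    [5.4,0.9,0],
    [5.4,0.9,0.5],
    [5.2,0.9,0.5],
    [5,0.8,0.8],
    [3.8,0.7,1],
  ],
  twist=[0,0,0,0,0,0,0,0],
  gripper=5.5,
)

```text
t: 34.98
tool_pos: [0.5237, 0.3015, 0.1377]
orientation: [-2.115, -2.322, 0.003]
force: [0.9, -1.1, 0.3]
opening: 0.055
gripper_force: 0.0
```

Request:
apply_moves(
  delta_pos=[
    [0,0,0],
    [0,0,0],
    [0,0,3],
    [0,0,4],
    [0,0,2.2],
    [0,0,0.5],
    [0,0,0],
    [0,0,0],
  ],
  twist=[0,0,0,0,0,0,0,0],
)

```text
t: 35.98
tool_pos: [0.526, 0.2999, 0.0444]
orientation: [2.117, 2.32, 0.004]
force: [-0.0, -0.2, 0.4]
opening: 0.0547
gripper_force: 0.0
```

```bash
python3 - <<'E'
from h import *
legs([(.525,.2992,.041)])
E
```

```text
now [0.526  0.2999 0.0444] twist -0.001 open 0.0547
(0.525, 0.2992, 0.041) [-0.06, -0.11, 0.34] rows>= 1
```

Request:
apply_moves(
  delta_pos=[
    [0,0,0.2],
    [0,0,0],
  ],
  twist=[0,0],
)

```text
t: 36.22
tool_pos: [0.5251, 0.2999, 0.0411]
orientation: [2.117, 2.321, 0.001]
force: [0.4, 0.7, -0.3]
opening: 0.0551
gripper_force: 0.0
```

Request:
apply_moves(
  delta_pos=[
    [0,0,0],
    [0,0,0],
    [0,0,0],
    [0,0,0],
    [0,0,0],
    [0,0,0],
  ],
  twist=[0,0,0,0,0,0],
  gripper=3,
  squeeze=12,
)

```text
t: 36.98
tool_pos: [0.5249, 0.2998, 0.0407]
orientation: [-2.117, -2.321, 0.0]
force: [-0.8, 0.5, 0.3]
opening: 0.0376
gripper_force: 12.0
```

Request:
apply_moves(
  delta_pos=[
    [0,0,-1],
    [0,0,-3],
    [0,0,-4],
    [0,0,-3],
    [0,0,-1],
    [0,0,0],
  ],
  twist=[0,0,0,0,0,0],
)

```text
t: 37.72
tool_pos: [0.5251, 0.2999, 0.1611]
orientation: [2.117, 2.321, 0.002]
force: [-0.2, -0.7, -0.1]
opening: 0.0379
gripper_force: 12.0
```

```bash
python3 - <<'E'
from h import *
q=slot(.052)
legs([(*q,.16),(*q,.058)])
E
```

```text
now [0.5251 0.2999 0.1611] twist -0.0 open 0.0379
(np.float64(0.4931276), np.float64(-0.046628800000000005), 0.16) [-34.21, -6.38, 0.11] rows>= 7
(np.float64(0.4931276), np.float64(-0.046628800000000005), 0.058) [0.0, 0.0, 10.2] rows>= 2
```

Request:
apply_moves(
  delta_pos=[
    [-3.5,-0.7,0],
    [-5,-1,0],
    [-5.4,-1,0],
    [-5.4,-1.1,0],
    [-5.4,-1,0],
    [-5.2,-1,0],
    [-4.3,-0.8,0],
    [0,0,0],
  ],
  twist=[0,0,0,0,0,0,0,0],
)

```text
t: 38.72
tool_pos: [0.4891, -0.0493, 0.1587]
orientation: [-2.12, -2.315, 0.003]
force: [0.3, 0.8, -0.8]
opening: 0.0378
gripper_force: 12.0
```

Request:
apply_moves(
  delta_pos=[
    [0,0,2],
    [0,0,4],
    [0,0,3],
    [0,0,1.2],
    [0,0,0.1],
    [0,0,0],
  ],
  twist=[0,0,0,0,0,0],
)

```text
t: 39.48
tool_pos: [0.4914, -0.0467, 0.0587]
orientation: [2.116, 2.321, 0.001]
force: [-0.4, -0.0, -0.1]
opening: 0.0375
gripper_force: 12.0
```

Request:
apply_moves(
  delta_pos=[
    [0,0,0.1],
    [0,0,0.1],
    [0,0,0.1],
    [0,0,0.1],
    [0,0,0.1],
    [0,0,0],
  ],
  twist=[0,0,0,0,0,0],
)

```text
t: 40.22
tool_pos: [0.4905, -0.0469, 0.0526]
orientation: [-2.117, -2.321, 0.0]
force: [-0.5, 0.3, 0.5]
opening: 0.0375
gripper_force: 12.0
```

Contact is just starting, so I'll release and go for the last jar.

Request:
apply_moves(
  delta_pos=[
    [0,0,0],
    [0,0,0],
    [0,0,0],
    [0,0,0],
  ],
  twist=[0,0,0,0],
  gripper=4.8,
)

```text
t: 40.72
tool_pos: [0.4906, -0.0469, 0.0526]
orientation: [2.117, 2.321, 0.0]
force: [-0.1, -0.7, -0.7]
opening: 0.0479
gripper_force: 0.0
```

Request:
apply_moves(
  delta_pos=[
    [0,0,-1],
    [0,0,-3],
    [0,0,-4],
    [0,0,-3.5],
    [0,0,0],
  ],
  twist=[0,0,0,0,0],
)

```text
t: 41.35
tool_pos: [0.493, -0.0473, 0.1721]
orientation: [2.113, 2.317, 0.006]
force: [0.2, -0.5, 0.4]
opening: 0.048
gripper_force: 0.0
```

```bash
python3 - <<'E'
from h import *
check();q=(.6312,.3008);legs([(*q,.14),(*q,.041)])
E
```

```text
top [(0.6311, 0.3008)]
scene [(0.5639, 0.476), (0.6319, 0.3007)]
now [ 0.4908 -0.0469  0.1682] twist -0.0 open 0.0478
(0.6312, 0.3008, 0.14) [33.33, 17.18, 2.82] rows>= 7
(0.6312, 0.3008, 0.041) [0.0, 0.0, 9.9] rows>= 2
```

Request:
apply_moves(
  delta_pos=[
    [3.2,1.6,0],
    [4.5,2.3,0],
    [4.8,2.5,0],
    [4.8,2.5,0],
    [4.8,2.5,0],
    [4.6,2.4,0.8],
    [3.9,2,1],
    [2.7,1.4,1],
  ],
  twist=[0,0,0,0,0,0,0,0],
  gripper=5.5,
)

```text
t: 42.45
tool_pos: [0.6304, 0.3022, 0.1369]
orientation: [-2.115, -2.321, 0.004]
force: [0.1, 0.4, -0.7]
opening: 0.0555
gripper_force: 0.0
```

Request:
apply_moves(
  delta_pos=[
    [0,0,0],
    [0,0,0],
    [0,0,3],
    [0,0,4],
    [0,0,2.2],
    [0,0,0.7],
    [0,0,0],
    [0,0,0],
  ],
  twist=[0,0,0,0,0,0,0,0],
)

```text
t: 43.45
tool_pos: [0.6325, 0.301, 0.0427]
orientation: [2.116, 2.32, 0.004]
force: [-0.3, 0.4, 0.1]
opening: 0.0549
gripper_force: 0.0
```

```bash
python3 - <<'E'
from h import *
legs([(.6312,.3008,.041)])
E
```

```text
now [0.6325 0.301  0.0427] twist -0.0 open 0.0549
(0.6312, 0.3008, 0.041) [-0.0, -0.13, 0.17] rows>= 1
```

Request:
apply_moves(
  delta_pos=[
    [0,0,0],
    [0,0,0],
    [0,0,0],
    [0,0,0],
    [0,0,0],
    [0,0,0],
  ],
  twist=[0,0,0,0,0,0],
  gripper=3,
  squeeze=12,
)

```text
t: 44.2
tool_pos: [0.6316, 0.3007, 0.0413]
orientation: [2.117, 2.321, 0.001]
force: [-0.6, 0.2, 5.5]
opening: 0.0377
gripper_force: 12.0
```

Request:
apply_moves(
  delta_pos=[
    [0,0,-1],
    [0,0,-3],
    [0,0,-4],
    [0,0,-3],
    [0,0,-1],
    [0,0,0],
  ],
  twist=[0,0,0,0,0,0],
)

```text
t: 44.95
tool_pos: [0.6314, 0.3006, 0.1608]
orientation: [2.117, 2.321, 0.001]
force: [0.0, 0.5, -1.3]
opening: 0.0379
gripper_force: 12.0
```

```bash
python3 - <<'E'
from h import *
q=slot(.104)
legs([(*q,.16),(*q,.058)])
E
```

```text
now [0.6314 0.3006 0.1608] twist -0.0 open 0.0379
(np.float64(0.4882552), np.float64(0.005142399999999991), 0.16) [-28.1, -16.97, 0.08] rows>= 6
(np.float64(0.4882552), np.float64(0.005142399999999991), 0.058) [0.0, 0.0, 10.2] rows>= 2
```

Request:
apply_moves(
  delta_pos=[
    [-3.2,-2,0],
    [-4.4,-2.7,0],
    [-4.6,-2.8,0],
    [-4.6,-2.8,0],
    [-4.6,-2.8,0],
    [-4,-2.4,0],
    [-2.7,-1.6,0],
    [0,0,0],
  ],
  twist=[0,0,0,0,0,0,0,0],
)

```text
t: 45.95
tool_pos: [0.4849, 0.0035, 0.1586]
orientation: [-2.119, -2.316, 0.004]
force: [-0.0, 0.6, -0.4]
opening: 0.0377
gripper_force: 12.0
```

Request:
apply_moves(
  delta_pos=[
    [0,0,2],
    [0,0,4],
    [0,0,3],
    [0,0,1.2],
    [0,0,0.1],
    [0,0,0],
  ],
  twist=[0,0,0,0,0,0],
)

```text
t: 46.7
tool_pos: [0.4877, 0.0052, 0.0587]
orientation: [2.116, 2.321, 0.002]
force: [-0.6, 0.3, -0.3]
opening: 0.0379
gripper_force: 12.0
```

Request:
apply_moves(
  delta_pos=[
    [0,0,0.1],
    [0,0,0.1],
    [0,0,0.1],
    [0,0,0.1],
    [0,0,0],
  ],
  twist=[0,0,0,0,0],
)

```text
t: 47.32
tool_pos: [0.4866, 0.005, 0.0535]
orientation: [-2.117, -2.321, 0.0]
force: [-0.6, -0.3, -0.9]
opening: 0.0377
gripper_force: 12.0
```

Request:
apply_moves(
  delta_pos=[
    [0,0,0],
    [0,0,0],
    [0,0,0],
    [0,0,0],
  ],
  twist=[0,0,0,0],
  gripper=4.8,
)

```text
t: 47.82
tool_pos: [0.4868, 0.005, 0.0537]
orientation: [2.117, 2.321, 0.0]
force: [0.9, -1.1, -0.4]
opening: 0.0477
gripper_force: 0.0
```

Request:
apply_moves(
  delta_pos=[
    [0,0,-1],
    [0,0,-3],
    [0,0,-4],
    [0,0,-3.5],
    [0,0,0],
  ],
  twist=[0,0,0,0,0],
)

```text
t: 48.45
tool_pos: [0.4892, 0.0048, 0.173]
orientation: [2.113, 2.317, 0.007]
force: [-0.2, -0.6, -0.0]
opening: 0.048
gripper_force: 0.0
```

Request:
apply_moves(
  delta_pos=[
    [-2,-3,-1],
    [-3,-5,-2],
    [-3,-2,-2],
    [-2,0,0],
    [0,0,0],
  ],
  twist=[0,0,0,0,0],
  gripper=0,
)

```text
t: 49.08
tool_pos: [0.396, -0.1046, 0.2184]
orientation: [-2.12, -2.319, 0.0]
force: [-0.2, 0.2, 0.2]
opening: 0.003
gripper_force: 0.0
```

```bash
python3 - <<'E'
from h import *
check();legs([(.389,-.109,.16),(.389,-.109,.06)])
snap('scene','s6');snap('top','t6')
a=cv2.imread('pics/s6.png')[180:360,180:400];b=cv2.imread('pics/t6.png')[100:280,260:480];cv2.imwrite('pics/s6a.png',cv2.resize(np.hstack([a,b]),None,fx=1.81,fy=1.81,interpolation=2))
E
```

```text
top []
scene [(0.5637, 0.4762)]
now [ 0.396  -0.1033  0.2179] twist -0.001 open 0.0003
(0.389, -0.109, 0.16) [-0.51, -0.75, 5.79] rows>= 2
(0.389, -0.109, 0.06) [0.0, 0.0, 10.0] rows>= 2
```

View pics/s6a.png

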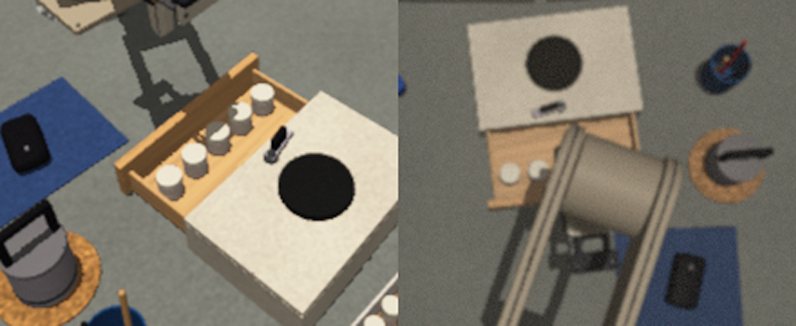

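All five jars stand in a row in the drawer at (170,183)…(262,98) in the left panel, and the canister is still on its mat. Next I'll lower the closed fingers in front of the panel and push.

Request:
apply_moves(
  delta_pos=[
    [-0.5,-0.7,2],
    [0,0,4],
    [0,0,5],
    [0,0,3.5],
    [0,0,1.3],
    [0,0,0],
    [0,0,0],
  ],
  twist=[0,0,0,0,0,0,0],
)

```text
t: 50.15
tool_pos: [0.3912, -0.1097, 0.0623]
orientation: [2.115, 2.32, 0.001]
force: [0.3, -0.5, 0.3]
opening: 0.0007
gripper_force: 0.0
```

Request:
apply_moves(
  delta_pos=[
    [0,0.5,0],
    [0,0.8,0],
    [0,0.6,0],
    [0,0.5,0],
    [0,0.5,0],
    [0,0.5,0],
    [0,0.6,0],
    [0,0.7,0],
  ],
  twist=[0,0,0,0,0,0,0,0],
)

```text
t: 51.15
tool_pos: [0.4368, -0.105, 0.0605]
orientation: [-2.117, -2.321, 0.0]
force: [-2.3, 0.4, 0.9]
opening: 0.0006
gripper_force: 1.1
```

Request:
apply_moves(
  delta_pos=[
    [0,0.8,0],
    [0,1,0],
    [0,1,0],
    [0,1,0],
    [0,1,0],
    [0,1,0],
    [0,1,0],
    [0,0.9,0],
  ],
  twist=[0,0,0,0,0,0,0,0],
)

```text
t: 52.15
tool_pos: [0.5139, -0.0978, 0.0605]
orientation: [-2.117, -2.321, 0.0]
force: [-2.9, 0.6, -0.2]
opening: 0.0005
gripper_force: 1.2
```

Request:
apply_moves(
  delta_pos=[
    [0,0.7,0],
    [0,0.5,0],
    [0,0.3,0],
    [0,0.2,0],
    [0,0,0],
  ],
  twist=[0,0,0,0,0],
)

```text
t: 52.78
tool_pos: [0.5305, -0.0965, 0.0608]
orientation: [2.117, 2.321, 0.0]
force: [-1.6, -0.5, -0.6]
opening: 0.0005
gripper_force: 0.3
```

Request:
apply_moves(
  delta_pos=[
    [0,0.2,0],
    [0,0.2,0],
    [0,0.2,0],
    [0,0.2,0],
    [0,0.2,0],
    [0,0,0],
  ],
  twist=[0,0,0,0,0,0],
)

```text
t: 53.52
tool_pos: [0.5407, -0.0955, 0.0607]
orientation: [2.117, 2.321, 0.001]
force: [-0.0, 0.1, 0.2]
opening: 0.0003
gripper_force: 0.1
```

Request:
apply_moves(
  delta_pos=[
    [0,0.2,0],
    [0,0,0],
  ],
  twist=[0,0],
)

```text
t: 53.78
tool_pos: [0.5425, -0.0953, 0.0607]
orientation: [2.117, 2.321, 0.0]
force: [-1.3, 0.4, 0.3]
opening: -0.0001
gripper_force: 0.3
```

Request:
apply_moves(
  delta_pos=[
    [0,0.2,0],
    [0,0,0],
  ],
  twist=[0,0],
)

```text
t: 54.02
tool_pos: [0.5444, -0.0951, 0.0607]
orientation: [2.117, 2.321, 0.0]
force: [-0.4, -0.6, 1.0]
opening: 0.0005
gripper_force: 0.3
```

Request:
apply_moves(
  delta_pos=[
    [0,0.2,0],
    [0,0,0],
  ],
  twist=[0,0],
)

```text
t: 54.28
tool_pos: [0.5464, -0.0949, 0.0606]
orientation: [2.117, 2.321, 0.0]
force: [-0.4, -0.6, 0.4]
opening: 0.0004
gripper_force: 0.4
```

Request:
apply_moves(
  delta_pos=[
    [0,0.2,0],
    [0,0,0],
  ],
  twist=[0,0],
)

```text
t: 54.52
tool_pos: [0.5468, -0.0949, 0.0606]
orientation: [-2.115, -2.319, 0.004]
force: [-10.2, -1.1, 7.9]
opening: 0.0007
gripper_force: 5.6
```

Request:
apply_moves(
  delta_pos=[
    [0,0.2,0],
    [0,0,0],
  ],
  twist=[0,0],
)

```text
t: 54.78
tool_pos: [0.5469, -0.0949, 0.0606]
orientation: [-2.113, -2.317, 0.008]
force: [-22.4, -1.7, 18.2]
opening: 0.0005
gripper_force: 11.8
```

The drawer is hard against its stop, so I'll back off, rise and look at the catch.

Request:
apply_moves(
  delta_pos=[
    [0,-0.5,0],
    [0,-2,0],
    [0,-3,0],
    [0,-2,-3],
    [0,0,-5],
    [0,0,-5],
    [0,0,0],
  ],
  twist=[0,0,0,0,0,0,0],
)

```text
t: 55.65
tool_pos: [0.4787, -0.1024, 0.196]
orientation: [2.111, 2.315, 0.007]
force: [0.5, -0.4, -0.4]
opening: 0.0001
gripper_force: 0.0
```

```bash
python3 - <<'E'
from h import *
legs([(.602,-.0887,.2)])
snap('scene','s7');snap('top','t7')
a=cv2.imread('pics/s7.png')[190:290,260:390];b=cv2.imread('pics/t7.png')[110:210,280:410];cv2.imwrite('pics/s7a.png',cv2.resize(np.hstack([a,b]),None,fx=3,fy=3,interpolation=2))
E
```

```text
now [ 0.4787 -0.1024  0.196 ] twist -0.0 open 0.0001
(0.602, -0.0887, 0.2) [0.23, 12.4, -0.4] rows>= 3
```

View pics/s7a.png

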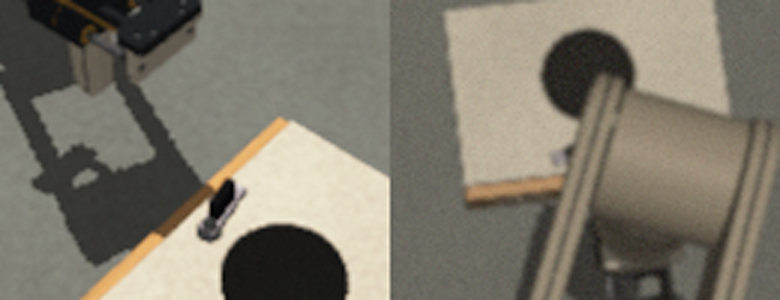

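The drawer front is flush. The catch pin is at (209,229), the arm tip at (243,190) and the tab at (223,200) in the left crop.

```bash
python3 - <<'E'
from h import *
S=load('s7');T=load('top0')
s=lambda x,y:(x/3-.33+260,y/3-.33+190); a=lambda x,y:((x+.5)/4.4-.5+290,(y+.5)/4.4-.5+90)
for c,p,q in((S,s(209,229),s(243,191)),(T,a(264,302),a(199,321))):
    P=onz(c,*p,.084);Q=onz(c,*q,.084);d=Q-P;print(P.round(4),Q.round(4),np.hypot(*d[:2]).round(4),np.arctan2(d[1],d[0]).round(3))
# tab top middle from both: scene (228,181..) , predicted pixels for hypothesis
for phi in(1.3,1.4,1.5):
  h=np.pi+.092-phi;pin=np.array([.602,-.0887])
  for r in(6,38):
    X=[*(pin+r/1000*np.array([np.cos(h),np.sin(h)])),.106];u,v=proj(S,X);t=proj(T,X);print(phi,r,'scene crop',round((u-260+.33)*3),round((v-190+.33)*3),'top crop',round((t[0]-290+.5)*4.4),round((t[1]-90+.5)*4.4))
X=[.602,-.0887,.084];u,v=proj(S,X);print('pin',(u-260)*3+1,(v-190)*3+1)
E
```

```text
[ 0.6063 -0.0915  0.084 ] [ 0.5977 -0.0414  0.084 ] 0.0508 1.74
[ 0.6008 -0.0914  0.084 ] [ 0.5879 -0.0426  0.084 ] 0.0505 1.83
1.3 6 scene crop 211 203 top crop 255 297
1.3 38 scene crop 226 176 top crop 215 314
1.4 6 scene crop 211 203 top crop 255 296
1.4 38 scene crop 230 178 top crop 213 309
1.5 6 scene crop 212 203 top crop 255 296
1.5 38 scene crop 234 180 top crop 212 304
pin 207.78951771593194 224.24513265464628
```

Request:
apply_moves(
  delta_pos=[
    [0,2,0],
    [0.5,4,0],
    [1,3.5,0],
    [0.8,2.1,0],
    [0,0,0],
    [0,0,0],
    [0,0,0],
  ],
  twist=[0,0,0,0,-0.127,0,0],
  gripper=2.6,
)

```text
t: 56.62
tool_pos: [0.5882, -0.0679, 0.1893]
orientation: [-1.968, -2.447, 0.001]
force: [-0.9, -0.3, 0.1]
opening: 0.026
gripper_force: 0.0
```

```bash
cat >> h.py <<'E'
PIN=np.array([.6035,-.0905])
def tabp(h,r=.022,n=0): return PIN+r*np.array([np.cos(h),np.sin(h)])+n*np.array([np.sin(h),-np.cos(h)])
E
python3 - <<'E'
from h import *
s,p,th,zz=pose();q=tabp(1.79);print(p,th,s['opening'],D(p,(*q,.19),th),D(p,(*q,.117),th))
snap('scene','s8');a=cv2.imread('pics/s8.png')[150:280,260:390];cv2.imwrite('pics/s8a.png',cv2.resize(a,None,fx=4,fy=4,interpolation=2))
E
```

```text
[ 0.58816892 -0.06787195  0.18929168] 1.78699126764485 0.026029118449391805 [-0.34, 1.01, -0.07] [-0.34, 1.01, 7.23]
```

View pics/s8a.png

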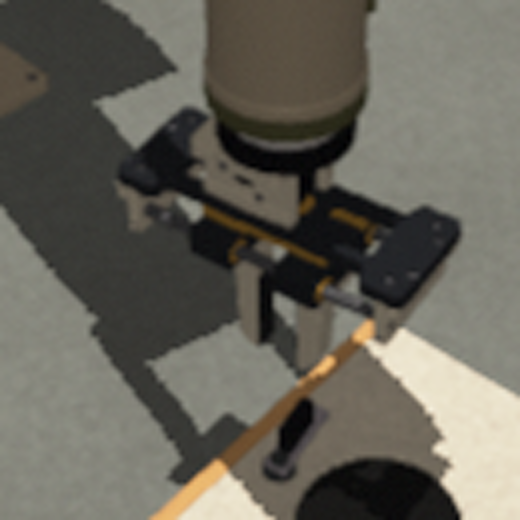

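The fork stands over the tab, about 1 cm too far forward. I'll shift it and descend around the tab.

Request:
apply_moves(
  delta_pos=[
    [-0.3,1,0],
    [0,0,2],
    [0,0,2.5],
    [0,0,1.5],
    [0,0,0.8],
    [0,0,0.4],
    [0,0,0],
  ],
  twist=[0,0,0,0,0,0,0],
)

```text
t: 57.55
tool_pos: [0.5996, -0.0687, 0.119]
orientation: [1.965, 2.451, 0.0]
force: [-0.5, 0.2, -0.0]
opening: 0.0262
gripper_force: 0.0
```

```bash
python3 - <<'E'
from h import *
s,p,th,zz=pose();q=tabp(1.79);print(p,th,s['force'],D(p,(*q,.117),th))
E
```

```text
[ 0.59955961 -0.06871188  0.11896025] 1.7897947656688658 [-0.45928479  0.21171905 -0.0075467 ] [-0.01, -0.09, 0.2]
```

Request:
apply_moves(
  delta_pos=[
    [0,0,0.1],
    [0,0,0],
    [0,0,0],
    [0,0,0],
  ],
  twist=[0,0,0,0],
  gripper=1.5,
  squeeze=5,
)

```text
t: 58.05
tool_pos: [0.5993, -0.0687, 0.1178]
orientation: [1.965, 2.451, -0.0]
force: [-1.7, -1.2, 1.1]
opening: 0.015
gripper_force: 0.4
```

Request:
apply_moves(
  delta_pos=[
    [0,-0.37,0],
    [0,-0.37,0],
    [0,-0.37,0],
    [0,0,0],
  ],
  twist=[-0.17,-0.17,-0.17,0],
)

```text
t: 58.55
tool_pos: [0.5893, -0.0729, 0.1178]
orientation: [1.285, 2.866, 0.0]
force: [0.9, 0.4, 0.2]
opening: 0.0149
gripper_force: 0.2
```

```bash
python3 - <<'E'
from h import *
s,p,th,zz=pose();print(p,th,s['force'],D(p,(*tabp(th),.118),th),s['opening'],s['q'][5],np.arctan2(*(p[:2]-PIN)[::-1]),np.hypot(*(p[:2]-PIN)))
E
```

```text
[ 0.58931818 -0.07288582  0.11775919] 2.2985765130787086 [0.94897346 0.37076566 0.16911489] [-0.06, -0.11, -0.02] 0.01492214673034661 -0.9372780087490171 2.2486615585535885 0.02261378793943309
```

Request:
apply_moves(
  delta_pos=[
    [0,-0.42,0],
    [0,-0.38,0],
    [0,-0.38,0],
    [0,-0.38,0],
    [0,-0.38,0],
    [0,0,0],
  ],
  twist=[-0.17,-0.17,-0.17,-0.17,-0.17,0],
)

```text
t: 59.3
tool_pos: [0.5801, -0.0893, 0.1178]
orientation: [-0.006, 3.141, 0.0]
force: [-1.0, -0.2, 0.1]
opening: 0.0152
gripper_force: 0.0
```

```bash
python3 - <<'E'
from h import *
s,p,th,zz=pose();print(p,th,s['force'],D(p,(*tabp(th),.118),th),s['opening'],s['q'][5],np.arctan2(*(p[:2]-PIN)[::-1]),np.hypot(*(p[:2]-PIN)))
E
```

```text
[ 0.58009162 -0.08929251  0.11776633] -3.138041375264571 [-1.00407792 -0.17303603  0.0916557 ] [-0.14, -0.13, -0.02] 0.015168752714545153 -1.814452233803384 3.09005486207992 0.023439504481503195
```

Request:
apply_moves(
  delta_pos=[
    [0,-0.2,0],
    [0,-0.2,0],
    [0,0,0],
    [0,0,0],
  ],
  twist=[-0.09,0,0,0],
)

```text
t: 59.8
tool_pos: [0.5801, -0.0926, 0.1176]
orientation: [0.148, -3.138, -0.002]
force: [-1.0, 6.2, 2.5]
opening: 0.015
gripper_force: 2.6
```

Request:
apply_moves(
  delta_pos=[
    [0,-0.1,0],
    [0,0,0],
  ],
  twist=[0,0],
)

```text
t: 60.05
tool_pos: [0.5801, -0.0927, 0.1176]
orientation: [0.148, -3.137, -0.004]
force: [-1.2, 8.1, 2.5]
opening: 0.0155
gripper_force: 4.4
```

Request:
apply_moves(
  delta_pos=[
    [0,-0.1,0],
    [0,0,0],
  ],
  twist=[0,0],
)

```text
t: 60.3
tool_pos: [0.5802, -0.0935, 0.1176]
orientation: [0.149, -3.137, -0.004]
force: [-1.5, 10.0, 3.6]
opening: 0.0168
gripper_force: 5.0
```

The catch is against its stop. I'll unload, open and rise straight up, then check.

Request:
apply_moves(
  delta_pos=[
    [0,0.15,0],
    [0,0,0],
    [0,0,0],
    [0,0,0],
    [0,0,0],
  ],
  twist=[0,0,0,0,0],
  gripper=2.8,
)

```text
t: 60.92
tool_pos: [0.5802, -0.094, 0.1176]
orientation: [0.154, -3.138, 0.0]
force: [-0.0, -0.0, 1.2]
opening: 0.0281
gripper_force: 0.0
```

Request:
apply_moves(
  delta_pos=[
    [0,0,-1],
    [0,0,-3],
    [0,0,-5],
    [0,0,-6],
    [0,0,-5],
    [0,0,0],
  ],
  twist=[0,0,0,0,0,0],
)

```text
t: 61.68
tool_pos: [0.5824, -0.0943, 0.3248]
orientation: [-0.154, 3.128, -0.005]
force: [0.1, 0.2, -0.3]
opening: 0.0282
gripper_force: 0.0
```

Request:
apply_moves(
  delta_pos=[
    [4,0,-1],
    [5,0,0],
    [5,0,0],
    [3,0,0],
    [0,0,0],
  ],
  twist=[0,0,0,0,0],
)

```text
t: 62.3
tool_pos: [0.4097, -0.1106, 0.3275]
orientation: [-0.152, 3.138, -0.001]
force: [0.3, -0.2, 0.2]
opening: 0.028
gripper_force: 0.0
```

```bash
python3 - <<'E'
from h import *
s,p,th,zz=pose();print(p,s['t'],s['force'])
snap('scene','s9');snap('top','t9')
a=cv2.imread('pics/s9.png')[170:400,140:450];b=cv2.imread('pics/s9.png')[200:280,270:350]
k=cv2.resize(b,(460,460),interpolation=2);aa=cv2.resize(a,(330,245));
t=cv2.resize(cv2.imread('pics/t9.png')[90:260,220:480],(330,215))
cv2.imwrite('pics/s9a.png',np.hstack([k,np.vstack([aa,t])]))
S=load('s9')
for z,r in((.084,0),(.084,.052)):
  for h in(3.234,3.334,3.134):
    u,v=proj(S,(*tabp(h,r),z));print(r,h,round((u-270+.5)*5.75),round((v-200+.5)*5.75))
E
```

```text
[ 0.40966804 -0.11055927  0.32750108] 62.3 [ 0.28870791 -0.16245544  0.19507475]
0 3.234 341 377
0 3.334 341 377
0 3.134 341 377
0.052 3.234 254 318
0.052 3.334 247 325
0.052 3.134 262 312
```

View pics/s9a.png

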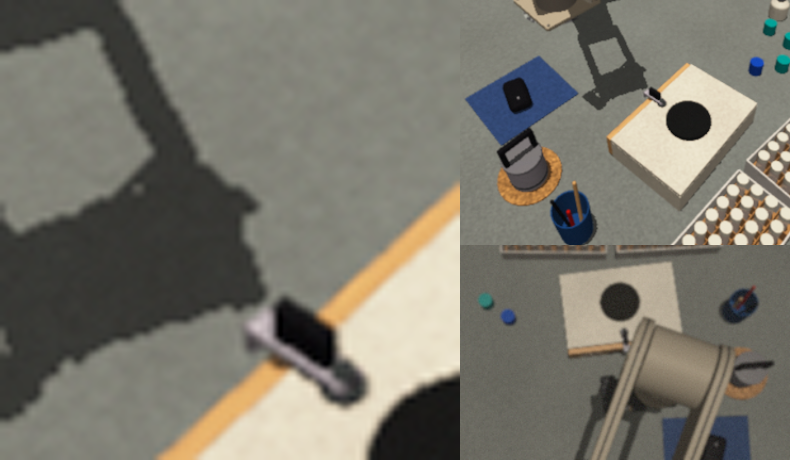

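The catch points straight out over the shut drawer front. The canister is upright on the mat and the bystanders haven't moved. Handing in.

```bash
python3 -c "
from plant import robot
print(robot.close_job())"
```

```text
the job is handed in; nothing more can be done
None
```

I handed the job in at about 62 s: the canister is upright on the mat, all five jars were standing in the drawer when it closed, the drawer is fully home, and the catch points straight out over the drawer front.

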